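# Sort the bench, then hold the fume box's sprung air gate half open

### The arm

A 6-joint arm with a two-finger parallel gripper is mounted at the origin on the work surface; the furniture and walls round the work are solid. World frame = base frame: x ahead of the robot, y to its left, z up, the work surface at z = 0. Lengths are in m, angles in rad, forces in N, time in s.
With the tool pointing down it reaches from about 0.275 to 0.75 m from the base axis. Payload 10.2 kg.
Tool frame: the origin (TCP) lies at the very end of the fingers, on their centre line; the grasp point (between the pads) lies behind it (robot.grip_depth is the z of the grasp point in the tool frame, in m); z points along the fingers, y is the line along which they close (so a half turn about z gives the same grasp; the last joint's range is limited). The gripper opens to 88 mm and grips with 3 to 60 N. Pads are 18 mm wide; open, the fingers measure 123 mm over their backs; the gripper's body (75 mm by 187 mm) begins 45 mm behind the grasp point.
Start: joints at [-1.46, 0.313, 1.498, -0, 1.331, -0.223], TCP at [0.172, -0.496, 0.239] pointing down, gripper open.
Joint ranges: [-2.94, 2.94], [-0.97, 2.17], [0.19, 2.56], [-1.23, 4.37], [0.02, 3.11], [-2.88, 2.88]. Speed limits (rad/s): [2.39, 2.39, 3.01, 3.14, 3.14, 3.14].

### API

Orientations are given as a unit quaternion [x, y, z, w].
In Python, from rig import robot, effector, kinematics, read_camera, current_time, current_qpos, current_joint_velocities, current_joint_efforts, current_tool_pos, current_tcp_rot, current_force, current_torque, current_width, current_grasp_force gives the robot as it stands. Calls block until the motion is done:
- robot.move_pose(position, orientation): joint-space move of the TCP to a pose.
- robot.movel(position, orientation=None, rate=0.15, guard=None): straight line of the TCP; orientation=None keeps the orientation; rate is the mean speed in m/s. With guard (N) it stops when the force on the tool has changed by that much, and returns True; else False.
- robot.set_joints(angles): joint-space move.
- effector.set_gripper(opening, grip_force=None): finger opening in m; grip_force is the grip in N (None keeps the last); returns when the fingers have stopped.
- robot.pause(seconds).
- kinematics.solve_ik(position, orientation): joint angles nearest the present ones, or None.
- read_camera(name): name is "scene" or "side" or "wrist"; returns a dict with "pixels" (480x640x3 uint8, red, green, blue), "z_map" (480x640 float32, m along the optical axis (not along the pixel's ray), 0 where there is no reading), "camera_matrix" (3x3 intrinsics, pixels), "T" (4x4, takes a point from camera to world coordinates). Camera axes: x right, y down, z forward; pixel columns grow to the right and rows downward; lengths in m; the calibration is good to about 2 mm. A picture is of the moment at which its call begins.
A pose or a line that the arm cannot do raises robot.PlanningError and nothing moves.
- robot.finish_job(): hands the job in; it is judged then, once.
Readings, each from a call of its own:
- current_time(): time.
- current_qpos(): joint angles.
- current_joint_velocities(): joint speeds.
- current_joint_efforts(): joint torques, N m.
- current_tool_pos(): TCP position.
- current_tcp_rot(): TCP orientation.
- current_force(): force on the tool from outside, world axes, zero at the start.
- current_torque(): the same for the moment, N m.
- current_width(): finger opening in m.
- current_grasp_force(): force on a finger pad.
Only numpy, scipy, OpenCV 4.12 (cv2) and the standard library are available. Lean on these libraries where they do the work, as an engineer would, in place of code of your own. Each camera call takes 0.05 s, during which the arm holds its last target. There are 200 camera calls.

### The job

Get the soldering bench ready to draw off fumes: first clear the loose things by sorting them into the plywood trays, the two wooden hand tools (ring clamp and brass brush) flat on the floor of the long tray and the charcoal block in the square tray, leaving the air gate on the fume box shut meanwhile. Then slide the sprung gate by its upright tab against its spring until it is half open, tab level with the middle one of the three brass marks, and hold it there: the program finishes while the gripper is still holding the gate half open, as it springs shut if let go. Do not knock over the small brown bottle.

Things in the scene. Friction and masses are not known exactly. Their poses are not given: they have to be found in the camera images.
- ring_clamp: wooden ring clamp, a hand tool lying flat: 139 mm long along its own x, 30 wide (y), 20 high (z), with a band round it at x = 2 to 12 mm that is 34 wide and 22 high; origin at the centre of its underside. Grip across its width, near the middle (such as at x = -15 mm, beside the band). Its long axis starts within about 0.3 rad of world y.
- brass_brush: brush with a wooden handle and short brass bristles at one end, lying on the bench: 180 mm long along its own x, 22 wide (y); the wooden stock is 10 mm high over its whole length, the bristles at one end reach up to 26 mm; origin at the centre of its underside. Grip the stock low down across its width, near the middle. Its long axis starts within about 0.3 rad of world y.
- charcoal: black lump of charcoal, 51 (x) x 59 (y) x 35 (z) mm, roughly a rounded block; origin at the centre of its underside. Grip across its x.
- long_tray: open plywood tray fixed to the bench, 250 (x) x 170 (y) x 25 (z) mm outside, walls and floor 5 mm thick; origin at the centre of its underside. Takes the two wooden tools, which fit side by side along its x.
- square_tray: open plywood tray fixed to the bench, 130 x 130 x 25 mm outside, walls and floor 5 mm thick; origin at the centre of its underside. Takes the charcoal.
- fume_box: grey steel box fixed to the bench, 150 (x) x 240 (y) x 70 (z) mm, louvres in its front (-x) face; origin at the centre of its underside. On its top the air gate, a steel plate, slides along the box's +y between rails 8 mm high at x = -50 and +50 mm. The spring sits in a tube on the top at y = 44 to 112 mm, 17 mm high. Brass marks at y = -70, -40 and -10 mm: tab's centre when shut, half open, open.
- gate_tab (a point): middle of the top edge of the gate's upright steel tab: 40 mm wide along the box's x, 12 mm thick along the box's y (the sliding direction), rising from 5 to 45 mm above the box's top, so this point is 115 mm above the bench. Its axes are the box's. Pinch it from above across its 12 mm, or push its -y side.
- gate (a joint): travel of the air gate in m along the box's +y: 0 shut, 0.030 half open, 0.060 fully open (stop). The spring pushes it shut with about 4 N at 0, 8.5 N at half and 13 N fully open; it shuts at once if let go.
- amber_bottle: small brown glass bottle standing among the things, 42 mm in diameter, 76 mm high; origin at the centre of its underside. Bystander: leave it standing.

How it is judged:
By the outcome, as a careful person would: the job done as asked, in the order asked, and still so for the second after the job is handed in, while the arm keeps its last pose, push and grip.
It also fails if it takes over 72 s, if anything falls off the work surface, if the arm or the gripper's body presses on something with over 40 N, if the wrist force passes 120 N, or if a joint passes its speed limit or range.

## Working session

There is one attempt and no reset: what is moved stays moved. The work goes in short steps, each a Python script; the robot and the scene stay as the last script left them, time stands still between calls to the robot, and variables do not carry over. Pictures are saved under pics/ and viewed, at most 10 in all, crops included, and the job is handed in when it is done.

```bash
ls; mkdir -p pics; python3 - <<'E'
from rig import *
import cv2,numpy as np
for n in ("scene","side"):
    c=read_camera(n); cv2.imwrite(f"pics/{n}0.png",c["pixels"][:,:,::-1]); np.savez(f"{n}0.npz",**c)
    print(n,c["T"].round(3).tolist(),c["camera_matrix"].tolist())
print(robot.grip_depth,current_time(),current_tcp_rot())
E
```

```text
pics
scene [[-0.476, -0.562, 0.677, -0.424], [-0.88, 0.298, -0.371, 0.56], [0.006, -0.771, -0.636, 0.976], [0.0, 0.0, 0.0, 1.0]] [[546.7606156364241, 0.0, 315.9775036656556], [0.0, 546.7606156364241, 250.27477843985653], [0.0, 0.0, 1.0]]
side [[0.719, 0.319, -0.617, 1.247], [0.695, -0.348, 0.63, -0.734], [-0.014, -0.881, -0.472, 0.694], [0.0, 0.0, 0.0, 1.0]] [[505.11396229656737, 0.0, 319.1420708945329], [0.0, 505.11396229656737, 227.95699207022574], [0.0, 0.0, 1.0]]
-0.0187 0.1 [ 9.86100506e-01  1.66148983e-01  2.12255969e-05 -5.53793949e-04]
```

View pics/scene0.png

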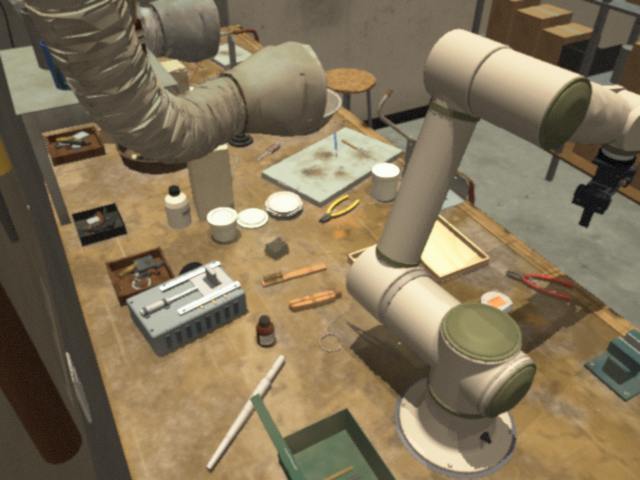

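View pics/side0.png

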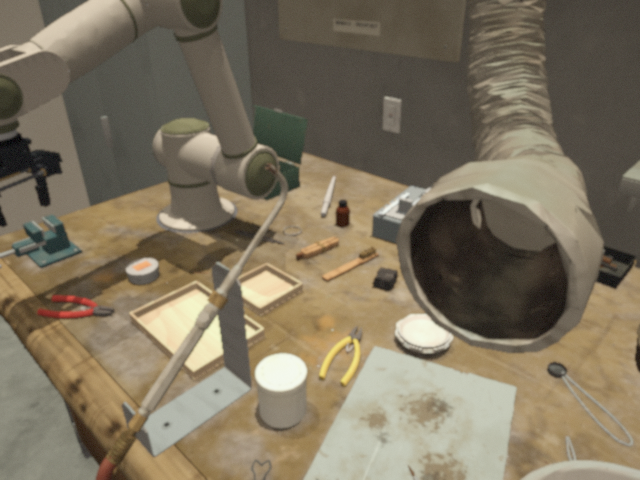

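The scene view shows the ring clamp at (315,299), brush (295,274), charcoal (276,246), bottle (265,331) and fume box (188,305). The trays are partly behind the arm at (430,250). The side view shows the long tray (197,325), square tray (268,287), clamp (318,248), brush (350,264) and charcoal (385,278).

```bash
cat > h.py <<'E'
import numpy as np,cv2
def world(c):
    z=c["z_map"].astype(float); K=c["camera_matrix"]; v,u=np.mgrid[:480,:640]
    p=np.stack([(u-K[0,2])/K[0,0]*z,(v-K[1,2])/K[1,1]*z,z],-1)
    w=p@c["T"][:3,:3].T+c["T"][:3,3]; w[z==0]=np.nan; return w
def blob(w,roi,lo,hi):
    u0,u1,v0,v1=roi; q=w[v0:v1,u0:u1]; m=(q[...,2]>lo)&(q[...,2]<hi)
    n,l,s,_=cv2.connectedComponentsWithStats(m.astype(np.uint8))
    return q[l==1+np.argmax(s[1:,4])]
def rect(p):
    (cx,cy),(a,b),t=cv2.minAreaRect((p[:,:2]*1000).astype(np.float32))
    if a<b: a,b,t=b,a,t+90
    return np.round([cx,cy,a,b,(t+90)%180-90,np.percentile(p[:,2],98)*1000],1)
E
python3 - <<'E'
from h import *
S=dict(np.load("scene0.npz"));D=dict(np.load("side0.npz"))
ws,wd=world(S),world(D)
R={"scene":(ws,dict(clamp=(285,345,285,313),brush=(258,330,260,290),char=(262,292,232,262),bottle=(252,280,312,350),box=(120,250,255,355))),
"side":(wd,dict(clamp=(292,342,234,262),brush=(320,382,244,282),char=(370,400,265,293),bottle=(334,352,198,229),ltray=(125,268,275,375),stray=(235,306,260,315)))}
for n,(w,d) in R.items():
    for k,r in d.items():
        p=blob(w,r,.006,.2); print(n,k,len(p),rect(p))
    q=w[240:320,250:400]; print(n,"bench z",np.nanpercentile(q[...,2],[5,25,50,75]))
# box top
p=blob(ws,(120,250,255,355),.062,.076); print("boxtop",rect(p),len(p)); p=blob(ws,(120,250,245,355),.1,.13);print("tab",rect(p),len(p))
# hose min height & positions
for n,w in(("scene",ws),("side",wd)):
    m=(w[...,0]>.2)&(w[...,2]>.13)&(w[...,0]<1.2); 
    if n=="scene": m[:,335:]=0
    else: m[:,:390]=0
    p=w[m]; print(n,"hose",len(p),np.percentile(p,[0,2,50,98],axis=0).round(3).tolist())
im=S["pixels"][225:355,110:350,::-1]; cv2.imwrite("pics/crop1.png",cv2.resize(im,None,fx=3.3,fy=3.3,interpolation=cv2.INTER_CUBIC))
im=D["pixels"][190:380,120:440,::-1]; cv2.imwrite("pics/crop2.png",cv2.resize(im,None,fx=2.5,fy=2.5,interpolation=cv2.INTER_CUBIC))
E
```

```text
scene clamp 549 [432.4  93.7 137.3  37.7  85.4  22.5]
scene brush 417 [547.7  95.6 178.9  26.1  85.1  26.7]
scene char 320 [654.2  95.5  57.2  53.8 -80.3  34.2]
scene bottle 480 [373.1 255.9  39.3  38.   22.7  75.8]
scene box 7916 [631.7 400.8 351.9 240.2   9.8  87. ]
scene bench z [-0.0047222  -0.00219259  0.00044753  0.20526261]
side clamp 461 [436.  102.4 161.2  49.1 -85.1  26. ]
side brush 507 [547.8  92.5 181.9  28.9  85.1  30.1]
side char 429 [658.8  90.9  57.2  48.6 -74.8  37.5]
side bottle 342 [335.7 299.6 177.3  45.9 -47.6  80.5]
side ltray 8334 [ 526.9 -316.9  417.9  317.   -28.6  189.4]
side stray 2162 [ 528.6 -214.1  377.9  154.2  -61.4  189.4]
side bench z [0.00060683 0.00213954 0.0033807  0.00742382]
boxtop [551.1 386.6 239.9 180.1 -80.6  75.6] 3644
tab [549.9 315.7  45.7  12.9   7.8 115.9] 94
scene hose 35032 [[0.2, -0.187, 0.13], [0.234, -0.151, 0.156], [0.75, 0.389, 0.401], [1.153, 0.643, 0.706]]
side hose 73150 [[0.226, -0.189, 0.13], [0.278, -0.177, 0.166], [0.888, 0.267, 0.369], [1.112, 0.647, 0.588]]
```

View pics/crop1.png

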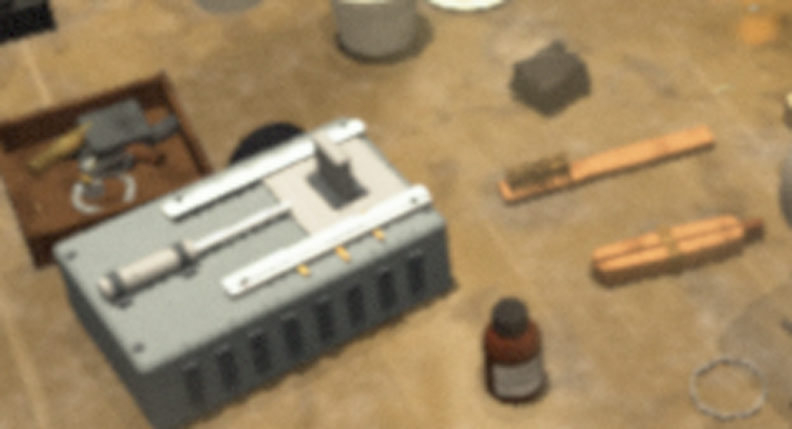

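View pics/crop2.png

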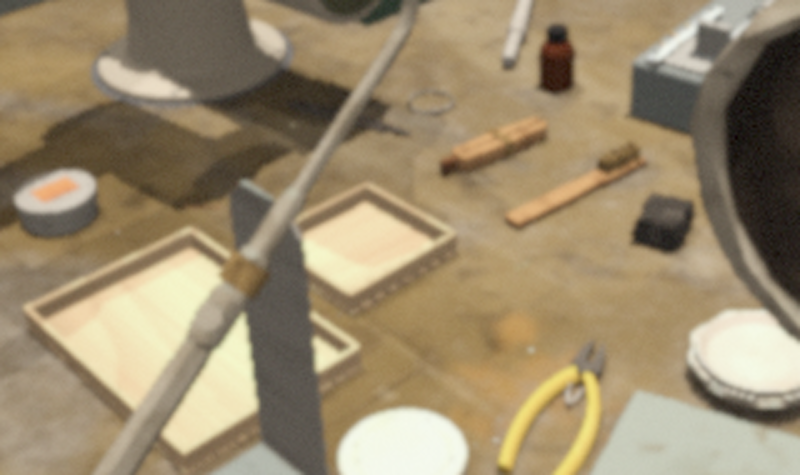

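The crops show the box with its gate shut and the marks at scene ≈(202–225,296–307). The brush bristles are at the +y end and the clamp's dark tip at the -y end. A grey bracket and a thin tube stand in front of the trays in the side view, so I'll measure the tray rims and the tall obstacles next.

```bash
cat >> h.py <<'E'
def cast(c,uv,z):
    uv=np.atleast_2d(np.array(uv,float)); K=c["camera_matrix"]; T=c["T"]
    d=np.c_[(uv-[K[0,2],K[1,2]])/[K[0,0],K[1,1]],np.ones(len(uv))]@T[:3,:3].T
    return T[:3,3]+d*((z-T[2,3])/d[:,2])[:,None]
E
python3 - <<'E'
from h import *
S=dict(np.load("scene0.npz"));D=dict(np.load("side0.npz"))
ws,wd=world(S),world(D)
print("long",cast(D,[(130,313),(196,283),(263,329),(194,372)],.025).round(3).tolist())
print("sq",cast(D,[(267,265),(302,284),(260,307)],.025).round(3).tolist())
for n,(u,v) in dict(bracket_top=(220,267),bracket_mid=(232,330),tube1=(250,255),tube2=(205,318),tube3=(160,390),tubetop=(275,170),mug=(282,368),hose_low=(490,330),hose_l=(405,240),hose_lr=(560,330),wire=(285,190)).items(): print(n,wd[v,u].round(3))
# rim points by height
for nm,r,c in(("long",(.28,.72,-.48,-.1),wd),):
    m=(c[...,2]>.017)&(c[...,2]<.033)&(c[...,0]>r[0])&(c[...,0]<r[1])&(c[...,1]>r[2])&(c[...,1]<r[3]);print(m.sum())
H=np.full((560,560),0.)   # x .15..1.27 rows? 2mm px: col=-y, row=-x
for w in(ws,wd):
    p=w.reshape(-1,3); p=p[np.isfinite(p).all(1)]; r=((.95-p[:,0])/.002).astype(int); k=((.55-p[:,1])/.002).astype(int)
    ok=(r>=0)&(r<560)&(k>=0)&(k<560)
    np.maximum.at(H,(r[ok],k[ok]),p[ok,2])
H=H[:440]
im=cv2.applyColorMap(np.uint8(255*np.clip(H/.4,0,1)**.4),cv2.COLORMAP_TURBO)
for i in range(0,560,50): cv2.putText(im,f"{.55-.002*i:.2f}",(i,435),0,.35,(255,255,255)); cv2.line(im,(i,0),(i,440),(80,80,80),1)
for i in range(0,440,50): cv2.putText(im,f"{.95-.002*i:.2f}",(0,i+4),0,.35,(255,255,255)); cv2.line(im,(0,i),(560,i),(80,80,80),1)
cv2.imwrite("pics/ortho.png",im)
E
```

```text
long [[0.342, -0.395, 0.025], [0.35, -0.233, 0.025], [0.593, -0.234, 0.025], [0.593, -0.401, 0.025]]
sq [[0.413, -0.068, 0.025], [0.535, -0.067, 0.025], [0.531, -0.191, 0.025]]
bracket_top [ 0.633 -0.343  0.243]
bracket_mid [ 0.646 -0.343  0.118]
tube1 [ 0.671 -0.308  0.267]
tube2 [ 0.696 -0.42   0.217]
tube3 [ 0.672 -0.501  0.111]
tubetop [ 0.672 -0.245  0.397]
mug [ 0.76  -0.33   0.095]
hose_low [ 1.012 -0.13   0.196]
hose_l [ 0.885 -0.184  0.326]
hose_lr [ 1.109 -0.145  0.26 ]
wire [ 0.67  -0.224  0.355]
1647
```

View pics/ortho.png

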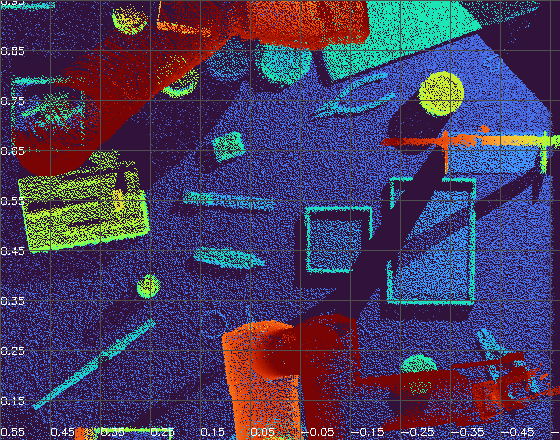

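Trays: the long tray is at about (0.470, -0.316) and the square tray at (0.472, -0.130), both with yaw ≈ 0. The ortho map shows the bracket and tube beyond x > 0.63 by the long tray, and the hose above the far side of the fume box. Next I'll hover over the tools for a wrist look and check the hose height.

```bash
cat >> h.py <<'E'
from scipy.spatial.transform import Rotation as Ro
def quat(phi):  # tool down, closing line (tool y) at angle phi (deg) in world
    p=np.radians(phi); y=np.array([np.cos(p),np.sin(p),0]); z=np.array([0,0,-1.]); 
    return Ro.from_matrix(np.c_[np.cross(y,z),y,z]).as_quat()
def best(rb,kin,pos,phi):
    c=[]
    for f in(phi,phi+180):
        q=kin.solve_ik(pos,quat(f))
        if q is not None: c.append((abs(q[5]),f))
    return min(c)[1]
E
python3 - <<'E'
from h import *
from rig import *
S=dict(np.load("scene0.npz"));D=dict(np.load("side0.npz"))
for w in(world(S)[:,:335],world(D)[:,390:]):
    for nm,(a,b,c,d) in dict(box=(.4,.65,.2,.5),boxfar=(.65,.8,.2,.5),char=(.6,.78,-.05,.2)).items():
        m=(w[...,0]>a)&(w[...,0]<b)&(w[...,1]>c)&(w[...,1]<d)&(w[...,2]>.13)
        print(nm,m.sum(),w[m].min(0).round(3) if m.any() else "")
f=best(robot,kinematics,[.47,.09,.27],-5); print(f)
robot.move_pose([.49,.09,.27],quat(f))
c=read_camera("wrist"); np.savez("w1.npz",**c); cv2.imwrite("pics/w1.png",c["pixels"][:,:,::-1])
print(current_time(),current_qpos(),c["T"].round(3).tolist(),current_force())
E
```

```text
box 7684 [0.595 0.363 0.47 ]
boxfar 6995 [0.65  0.2   0.263]
char 0 
box 79 [0.629 0.363 0.539]
boxfar 7091 [0.65  0.201 0.321]
char 0 
-5
2.525 [-5.52008482e-02  2.31550153e-01  1.52224483e+00 -1.06909500e-04
  1.38790843e+00  3.32763478e-02] [[0.996, -0.084, -0.026, 0.497], [-0.088, -0.953, -0.29, 0.165], [-0.0, 0.291, -0.957, 0.416], [0.0, 0.0, 0.0, 1.0]] [0.72206947 1.02150664 0.24278914]
```

View pics/w1.png

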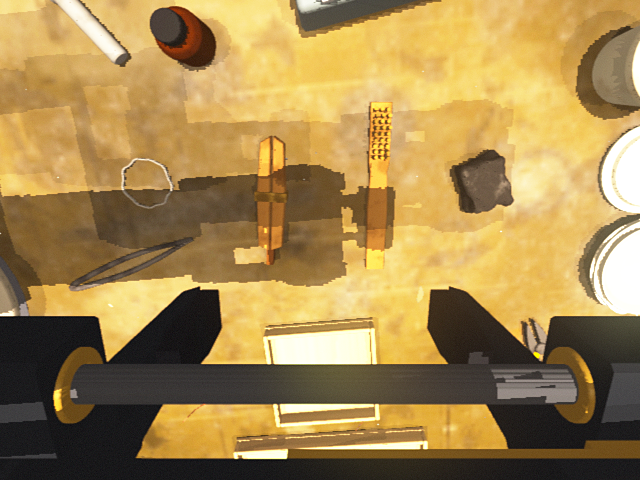

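The wrist view shows the clamp at (271,200) with its band at row 197, just on the +y side of its centre. The brush is at (378,186) with bristles at +y, and the charcoal at (484,182). I'll measure all three by depth and also the trays visible at the bottom.

```bash
python3 - <<'E'
from h import *
C=dict(np.load("w1.npz")); w=world(C)
for k,r,lo in(("clamp",(250,295,125,275),.008),("brush",(360,400,95,275),.004),("char",(445,520,140,220),.008)):
    p=blob(w,r,lo,.1); print(k,len(p),rect(p))
print("bench",np.nanmedian(w[100:280,300:350,2]))
print("sq rim",cast(C,[(264,327),(375,319),(380,420),(274,426)],.025).round(3).tolist())
print("long rim",cast(C,[(234,437),(427,429)],.025).round(3).tolist())
# charcoal: ray-cast contour by colour
g=C["pixels"][140:225,440:525].astype(int).sum(2)<260
n,l,s,_=cv2.connectedComponentsWithStats(g.astype(np.uint8)); i=1+np.argmax(s[1:,4]); v,u=np.where(l==i)
print("char col",rect(cast(C,np.c_[u+440,v+140],.018)))
E
```

```text
clamp 2991 [434.   89.1 138.3  33.3  82.   22.6]
brush 3359 [548.3  91.3 179.   22.2  84.8  26.5]
char 2620 [656.9  91.4  58.9  47.7 -74.9  34.5]
bench -0.0004183650935171146
sq rim [[0.408, -0.052, 0.025], [0.536, -0.053, 0.025], [0.535, -0.195, 0.025], [0.402, -0.192, 0.025]]
long rim [[0.349, -0.205, 0.025], [0.594, -0.214, 0.025]]
char col [654.4  92.8  61.   55.7 -73.7  18. ]
```

```bash
cat > act.py <<'E'
from h import *
from rig import *
def pick(x,y,phi,z,op,force,look=None):
    f=best(robot,kinematics,[x,y,.15],phi)
    effector.set_gripper(op,force); robot.move_pose([x,y,.12],quat(f))
    robot.movel([x,y,z],rate=.12,guard=12); effector.set_gripper(0,force)
    robot.movel([x,y,.15],rate=.25)
    print("picked w",current_width(),"F",current_grasp_force(),"t",current_time())
    return f
def hover(x,y,phi,name,z=.15):
    f=best(robot,kinematics,[x,y,z],phi); robot.move_pose([x,y,z],quat(f))
    c=read_camera("wrist"); np.savez(name+".npz",**c); cv2.imwrite(f"pics/{name}.png",c["pixels"][:,:,::-1])
    print("hover",f,current_width(),current_time()); return f
def place(x,y,z,op):
    robot.movel([x,y,.08],rate=.25); g=robot.movel([x,y,z],rate=.08,guard=10); effector.set_gripper(op)
    print("placed guard",g,current_tool_pos(),current_time()); robot.movel([x,y,.15],rate=.25)
E
python3 - <<'E'
from act import *
f=pick(.432,.074,-8,.003,.06,25)
f2=hover(.47,-.285,90,"t1"); print(f,f2,current_qpos().round(2))
E
```

```text
picked w 0.028368446876287427 F 24.982336617540568 t 6.25
hover 270 0.028284114302451882 7.65
-8 270 [-0.76  0.45  1.54  0.    1.15  0.81]
```

```bash
python3 - <<'E'
from h import *
C=dict(np.load("t1.npz")); w=world(C); print(C["T"].round(3).tolist())
m=(w[...,2]>.019)&(w[...,2]<.031)&(w[...,1]<-.16)&(w[...,0]>.25)&(w[...,0]<.66)
p=w[m]; print(m.sum(),np.percentile(p[:,:2],[.5,2,98,99.5],axis=0).round(4).tolist())
E
```

```text
[[0.002, -0.957, -0.291, 0.545], [-1.0, -0.002, -0.001, -0.283], [-0.0, 0.291, -0.957, 0.296], [0.0, 0.0, 0.0, 1.0]]
9021 [[0.4046, -0.4017], [0.4074, -0.4008], [0.5927, -0.1683], [0.6134, -0.1622]]
```

View pics/t1.png

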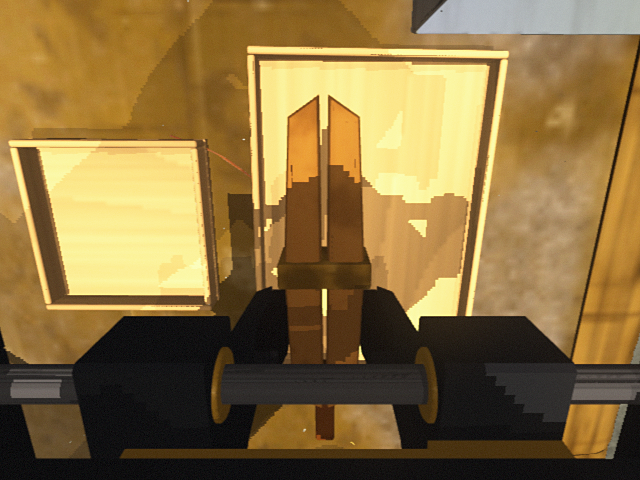

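The clamp is held straight, with its band at (325,272). The long tray's far corners are at (248,48) and (508,52), and the square tray is at (10–215,140–308). I'll cast those pixels, then place using the corrected tray centre.

```bash
python3 - <<'E'
from act import *
C=dict(np.load("t1.npz"))
L=cast(C,[(248,48),(508,52),(473,315),(252,180)],.025); print(L.round(3).tolist())
Q=cast(C,[(10,141),(207,140),(215,308),(46,308)],.025); print(Q.round(3).tolist(),Q.mean(0))
cx=L[:2,0].mean()-.125; cy=L[:2,1].mean(); print("long centre",cx,cy)
assert abs(cx-.47)<.01 and abs(cy+.316)<.01
# clamp centre is +15 mm ahead of the tool along +x
place(cx-.015,cy+.034,.0085,.046)
pick(.548,.091,-5,.002,.045,20)
f=hover(cx,cy-.038,90,"t2"); print(f)
place(cx,cy-.038,.0075,.034)
c=read_camera("wrist"); cv2.imwrite("pics/t3.png",c["pixels"][:,:,::-1]); np.savez("t3.npz",**c)
E
```

```text
[[0.592, -0.234, 0.025], [0.59, -0.402, 0.025], [0.401, -0.401, 0.025], [0.507, -0.232, 0.025]]
[[0.533, -0.067, 0.025], [0.534, -0.203, 0.025], [0.407, -0.198, 0.025], [0.406, -0.065, 0.025]] [ 0.47027249 -0.1332321   0.025     ]
long centre 0.4658118282642474 -0.3177813010599019
placed guard True [ 0.44991306 -0.28294803  0.007228  ] 9.4333
picked w 0.02176781959093757 F 19.998969733715057 t 14.1667
hover 270 0.02147637297745954 15.8833
270
placed guard True [ 0.46493895 -0.35480205  0.00631785] 17.5917
```

View pics/t3.png

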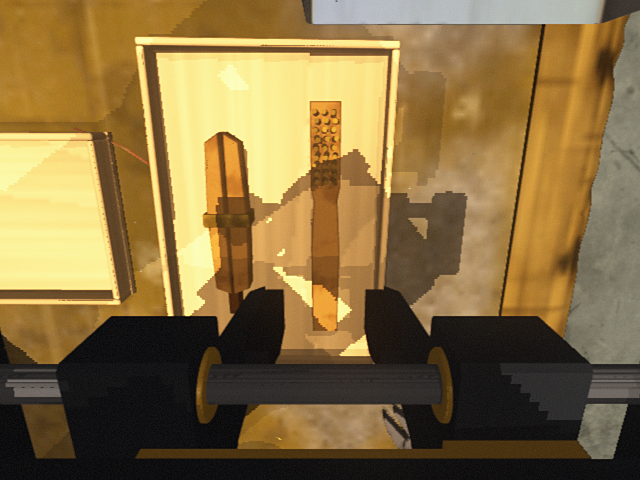

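Both tools lie flat in the long tray: the clamp at (228,215) and the brush at (325,215). Now the charcoal, then a look at the gate.

```bash
python3 - <<'E'
from act import *
pick(.656,.092,15,.006,.08,25)
x,y=.4705,-.131
f=best(robot,kinematics,[x,y,.15],0); robot.move_pose([x,y,.15],quat(f))
place(x,y,.0125,.066)
c=read_camera("wrist"); np.savez("t4.npz",**c)
effector.set_gripper(.04,40)
f=hover(.548,.318,98.5,"g1",.20)
C=dict(np.load("g1.npz")); w=world(C)
m=(w[...,2]>.107)&(w[...,2]<.122)&(np.hypot(w[...,0]-.55,w[...,1]-.316)<.06); print("tab",f,m.sum(),rect(w[m]) if m.any() else "",current_qpos().round(2))
p=blob(dict(a=world(dict(np.load("t4.npz"))))["a"],(0,640,0,315),.03,.05); p=p[(abs(p[:,0]-x)<.07)&(abs(p[:,1]-y)<.07)]; print("char",len(p),p.mean(0) if len(p) else "")
p=w[(w[...,2]>.066)&(w[...,2]<.0735)&(abs(w[...,0]-.54)<.14)&(abs(w[...,1]-.385)<.16)]; print("boxtop",rect(p))
E
```

```text
picked w 0.046654637818424584 F 24.459111213689795 t 23.3833
placed guard False [ 0.47053292 -0.13100232  0.01257616] 26.4
hover 98.5 0.03983261429269238 29.4333
tab 98.5 1102 [549.5 311.8  40.2  11.6   8.4 116.1] [ 0.34  0.58  1.19 -0.    1.36 -1.38]
char 4096 [ 0.47016999 -0.13006128  0.03647476]
boxtop [551.5 383.  238.5 175.3 -80.9  71.7]
```

View pics/g1.png

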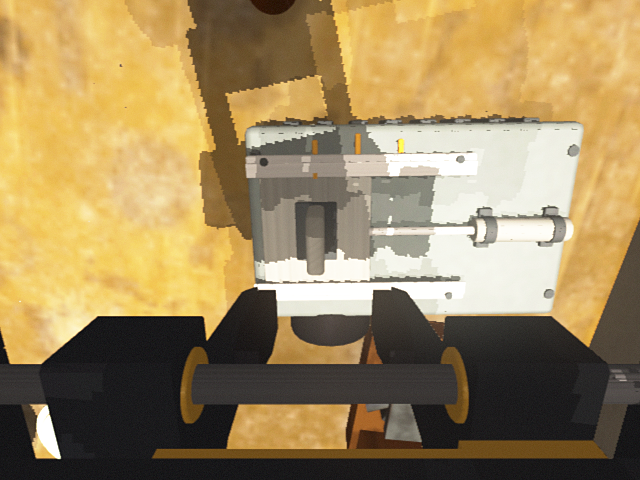

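The charcoal is in the square tray. The wrist view shows the tab at (316,240), level with the first mark at (315,145), so the gate is shut. The middle mark is at (358,145). I'll pinch the tab, find the shut stop by touch, then slide 30 mm.

```bash
python3 - <<'E'
from act import *
a=np.radians(98.7); d=np.array([np.cos(a),np.sin(a),0]); t=np.array([.5495,.3125,.089])
effector.set_gripper(.030,40)
robot.movel([t[0],t[1],.135],quat(98.7),rate=.15); F0=current_force()
g=robot.movel(t,rate=.06,guard=8); print("down",g,current_tool_pos(),current_force()-F0)
assert not g
effector.set_gripper(0,40); print("w",current_width(),current_grasp_force(),"Fy",(current_force()-F0)@d,current_time())
p=current_tool_pos(); g=robot.movel(p-d*.006,rate=.01,guard=12); q=current_tool_pos()
print("stop",g,(q-t)@d*1000,"F",(current_force()-F0)@d)
E
```

```text
down False [0.54972548 0.31255862 0.08938792] [ 0.11279242 -0.24189285  0.31988208]
w 0.011553045111553476 39.99305044300854 Fy -5.00255296607385 31.7
stop True -1.43565851110889 F 2.0360062066655784
```

```bash
python3 - <<'E'
from act import *
a=np.radians(98.7); d=np.array([np.cos(a),np.sin(a),0]); t=np.array([.5495,.3125,.089])
target=t+d*(.030-.0012)
F0=current_force(); g=robot.movel(target,rate=.03,guard=40); robot.pause(.3)
print(g,(current_tool_pos()-t)@d*1000+1.3,"dF",(current_force()-F0)@d,current_width(),current_grasp_force(),current_time())
c=read_camera("scene"); np.savez("s2.npz",**c)
cv2.imwrite("pics/s2.png",cv2.resize(c["pixels"][215:365,110:350,::-1],None,fx=3.3,fy=3.3,interpolation=cv2.INTER_CUBIC))
c=read_camera("wrist"); w=world(c); p=w[(w[...,2]>.107)&(w[...,2]<.122)&(np.hypot(w[...,0]-.545,w[...,1]-.342)<.05)]
print(len(p),rect(p) if len(p)>5 else "")
E
```

```text
False 28.76387102720961 dF -10.003669262038054 0.01174634186125724 39.99427112750709 33.575
4553 [538.7 337.3  34.1  32.5  62.8 121.1]
```

View pics/s2.png

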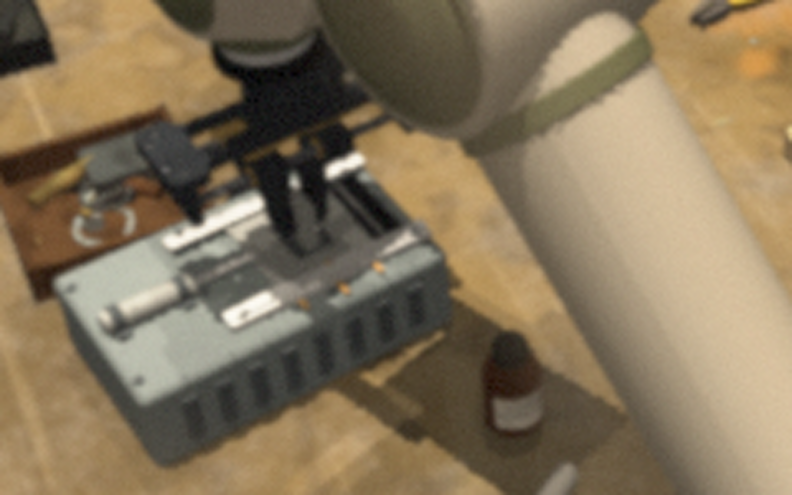

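The gate is held with the tab almost level with the middle mark (at crop (343,288)), and the bottle is standing. Travel reads 28.8 mm, so I'll nudge it 1.1 mm further and hand in.

```bash
python3 - <<'E'
from act import *
a=np.radians(98.7); d=np.array([np.cos(a),np.sin(a),0]); t=np.array([.5495,.3125,.089])
robot.movel(t+d*(.030-.0012+.0012),rate=.02); robot.pause(.3)
print((current_tool_pos()-t)@d*1000+1.35,current_width(),current_grasp_force(),current_force()@d,current_time())
C=read_camera("side"); w=world(C)
for n,(x,y) in dict(clamp=(.465,-.283),brush=(.465,-.355),char=(.47,-.131)).items():
    p=w[(abs(w[...,0]-x)<.09)&(abs(w[...,1]-y)<.012)&(w[...,2]<.06)]; print(n,np.percentile(p[:,2],[50,95]).round(3))
print(robot.finish_job())
E
```

```text
29.973787826244447 0.011628148790200493 39.994157468900084 -7.582143713980278 34.225
clamp [0.024 0.029]
brush [0.017 0.031]
char [0.018 0.041]
the job is handed in; nothing more can be done
None
```

The job is handed in at 34 s: the clamp and brush are flat in the long tray, the charcoal is in the square tray, and the gripper is holding the gate half open at about 30.0 mm; the bottle was still standing in the last camera view.

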